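Stand the wash bottle up and hold the incubator lid open

ROBOT

A 6-joint arm with a two-finger parallel gripper is mounted at the origin on the work surface. World frame = base frame: x ahead of the robot, y to its left, z up, the work surface at z = 0. Lengths are in m, angles in degrees, forces in N, time in s.
With the tool pointing down it reaches from about 0.35 to 0.725 m from the base axis. Payload 6 kg.
Tool frame: the origin (TCP) lies at the centre of the arm's flange, where the gripper is bolted on; the fingertips stand 173 mm ahead of it and the grasp point (between the pads) lies 155 mm ahead of it; z points along the fingers, y is the direction in which the jaws open and shut (so a half turn about z gives the same grasp; the last joint's range is limited). The gripper opens to 85 mm and grips with 20 to 120 N. Pads are 22 mm wide; open, the fingers measure 114 mm over their backs; the gripper's body (76 mm by 85 mm) begins 54 mm behind the grasp point. The pads swing forward as they close: fully open they stand 13 mm farther back than shut.
Start: joints at [-51.526, 2.303, 4.859, 0, -92.561, -19.12], TCP at [0.199, -0.566, 0.405] pointing down, gripper open.
Joint ranges: [-146.85, 146.85], [-73.84, 115.35], [-62.03, 85.46], [-188.31, 113.3], [-161.28, -10.13], [-171.36, 171.36]. Speed limits (degrees/s): [147.25, 147.25, 172.46, 180, 180, 180].

INTERFACE

Orientations are given as [roll, pitch, yaw] about the fixed x, y, z axes, in that order (R = Rz(yaw) Ry(pitch) Rx(roll)).
In Python, from cell import arm gives the robot as it stands.
- The arm moves only by the tool arm_command, never from a script. Its argument "deltas" is a list of rows, each an object with "delta_pos": the shift along the tool's x, y, z in m, a list of three; "delta_rot": the turn, a rotation vector about the tool's x, y, z in degrees, a list of three; "jaw": the finger opening in m, from 0 to 0.0854. In form: [{"delta_pos": [tx, ty, tz], "delta_rot": [wx, wy, wz], "jaw": jaw}, ...]. A call has 1 to 5 rows; each row shifts and turns the pose as measured when the row begins, along the tool's axes as they then stand; what a row does not reach is not made up. A row lasts 1/10 s, in which the tool goes at most 50 mm and 8.59 degrees, less where a joint would pass 70% of its speed; a pose out of reach is approached as far as the arm can. A call with a gripper value outside its range is refused whole. The fingers move at their own pace and stop on an object; "newtons" is the grip in N (left out, the last holds). Time passes only in rows, so rows that do not move let the fingers close. It gives the time, the measured TCP pose, the force and the opening at its end, in the units of the state.
- arm.get_obs(): the state, without advancing time (a new reading comes with each control period).
- arm.get_image(name): name is "scene" or "top"; returns a dict with "color" (480x640x3 uint8, red, green, blue), "fovy" (degrees; the focal length in pixels is half the picture's height over the tangent of half this angle, whatever the lens; pixels are square), "cx", "cy" (the principal point, pixels), "k1" (the pictures are not rectified: a ray, as slopes to the right and down, at radius r is drawn at 1 + k1 r^2 times it, then the intrinsics apply), "T" (4x4, takes a point from camera to world coordinates). Camera axes: x right, y down, z forward; pixel columns grow to the right and rows downward; lengths in m; the calibration is good to about 2 mm. A picture is of the moment at which its call begins. There is no depth.
- arm.sign_off(): hands the job in, once; it reports no verdict.
The state is a dict: "time_s": time; "joint_pos": joint angles; "qvel": joint speeds; "joint_efforts": joint torques, N m; "tcp_pos": TCP position; "tool_rot": TCP orientation; "contact_force": force on the tool from outside, world axes, zero at the start; "ft_torque": the same for the moment, N m; "finger_gap": finger opening in m.
Only numpy, scipy, OpenCV 4.12 (cv2) and the standard library are available. Lean on these libraries where they do the work, as an engineer would, in place of code of your own. Each camera call takes 0.05 s, during which the arm holds its last target. There are 200 camera calls.

TASK

Stand the tall capped wash bottle upright in the middle of the narrow raised bottle stand and let it go, so that it is in reach for a colleague. Then lift the lid of the tube incubator (it has a bar handle) and hold it open at 50 degrees from shut, so that the colleague can get at the tubes; the lid falls shut if let go, so finish while still holding it there, motionless. Leave the jar, the beaker and the tip box where they are.

Things in the scene. Friction and masses are not known exactly. Their poses are not given: they have to be found in the camera images.
- bottle: Tall white plastic bottle with a blue screw cap, loose, 130 mm high: round body 52 mm in diameter up to 82 mm, shoulder narrowing to a 26 mm neck at 100 mm, round cap 34 mm in diameter from 102 mm to the top at 130 mm. About 0.13 to 0.25 kg. Origin: centre of its underside; z up through the cap.
- stand: Fixed bottle stand: steel foot plate 110 x 80 x 8 mm on the bench, a round post, and on it a small flat plate 80 mm long (its x) and 44 mm wide (its y), 8 mm thick, without a rim, whose upper face is 80 mm above the bench. Origin: centre of the underside of the foot; z up.
- stand_top (a point): Centre of the upper face of the stand's small plate, 80 mm above the bench; axes as the stand's.
- incubator: Low white tube incubator fixed to the bench, 220 mm (its x) by 200 mm (its y) by 100 mm high, open-topped, a block of tubes inside, under the hinged lid. Origin: centre of its underside, z up. The lid's hinge runs along its x on its +y side (the robot's left), the bar handle is on its -y side; the yaw differs from start to start by up to 0.25 rad.
- lid_hinge (a point): Middle of the lid's hinge axis: 100 mm above the bench, 100 mm from the incubator's centre along its +y. Axes as the incubator's; the hinge axis is its x.
- lid_bar (a point): Middle of the lid's black handle: a round bar 12 mm thick and 110 mm long, parallel to the hinge, carried by an arm at each end, so that the bar stands 50 mm clear (to its axis) of the edge of the lid and of the incubator's side. It moves with the lid; with the lid shut it lies 106 mm above the bench, 250 mm from the hinge towards the incubator's -y and 6 mm above the hinge axis. The space below and around the bar is free.
- lid (a joint): Opening angle of the lid in rad, 0 shut, growing as the bar side rises, stop at 1.4; 50 degrees is 0.873. The lid is a flat 220 x 200 x 12 mm white frame with a clear window, about 0.37 to 0.68 kg, on a free hinge: at every angle it falls shut by its weight when let go (about 1.5 to 3 N at the bar with the lid shut). The round bar can turn between gripping fingers.
- jar: Bystander: squat white jar with a wide blue lid, 68 mm in diameter, 62 mm high, loose. Origin: centre of its underside.
- beaker: Bystander: clear open beaker, 72 mm in diameter, 90 mm high, loose. Origin: centre of its underside.
- tip_box: Bystander: grey pipette-tip box with a clear cover, 124 x 89 x 66 mm, loose. Origin: centre of its underside.
Things that resemble listed ones, but are neither listed nor needed, are in the scene too. Leave any purple look-alike of the bottle alone.

How it is judged:
By the outcome, as a careful person would: the job done as asked, in the order asked, and still so for the second after the job is handed in, while the arm keeps its last pose, push and grip.
It also fails if it takes over 54 s, if anything falls off the work surface, if the arm or the gripper's body presses on something with over 40 N, if the wrist force passes 120 N, or if a joint passes its speed limit or range.

## Working session

There is one attempt and no reset: what is moved stays moved. The work goes in short steps, Python scripts to look and compute and a tool call to move; the robot and the scene stay as the last step left them, time stands still between calls to the robot, and variables do not carry over. Pictures are saved under pics/ and viewed, about 8 in all and at most 12, crops included, and the job is handed in when it is done.

Besides the shell and the picture viewer there is one more tool, called as name([rows], argument=value, ...), one row to a line, values as JSON. arm_command: Moves the arm, as the interface text tells. Its arguments: {"type":"object","properties":{"deltas":{"type":"array","items":{"type":"object","properties":{"delta_pos":{"type":"array","items":{"type":"number"}},"delta_rot":{"type":"array","items":{"type":"number"}},"jaw":{"type":"number"}}}},"newtons":{"type":"number"}},"required":["deltas"]}

```bash
mkdir -p pics; ls; python3 - <<'E'
from cell import arm
import cv2
for n in("scene","top"):
    im=arm.get_image(n); cv2.imwrite(f"pics/{n}0.png",im["color"][:,:,::-1]); print(n,im["fovy"],im["cx"],im["cy"],im["k1"],im["T"].round(4).tolist())
print(arm.get_obs())
E
```

```text
pics
scene 43.13568813075323 322.2294800123345 243.86779679598285 -0.1416705663333414 [[0.0174, 0.6735, -0.739, 1.8129], [0.9998, -0.0115, 0.0131, -0.0157], [0.0004, -0.7391, -0.6736, 1.2801], [0.0, 0.0, 0.0, 1.0]]
top 42.0674781761612 322.227089754697 243.94438812439023 -0.19511197992669252 [[-0.0224, -0.9929, 0.1172, 0.3347], [-0.9997, 0.0228, 0.002, 0.0093], [-0.0046, -0.1171, -0.9931, 1.5385], [0.0, 0.0, 0.0, 1.0]]
{'time_s': 0.1, 'joint_pos': array([-5.15260836e+01,  2.33476864e+00,  4.80628109e+00, -2.29642709e-02,
       -9.25614473e+01, -1.91210680e+01]), 'qvel': array([-0.04857927, -0.08861736,  0.11325581, -0.06803264,  0.04800163,
       -0.08840821]), 'joint_efforts': array([-4.24306258e-03, -3.69346726e+01,  3.48283660e+01,  6.95173368e+00,
       -4.58236726e-03, -1.28833921e-05]), 'tcp_pos': array([ 0.19892362, -0.56603949,  0.4037674 ]), 'tool_rot': array([ 1.79907512e+02, -7.78234020e-03, -1.60646137e+02]), 'contact_force': array([ 0.27163202, -0.48126637,  0.68089625]), 'ft_torque': array([0.03232818, 0.01248877, 0.00328884]), 'finger_gap': 0.08548179623747845}
```

View pics/scene0.png

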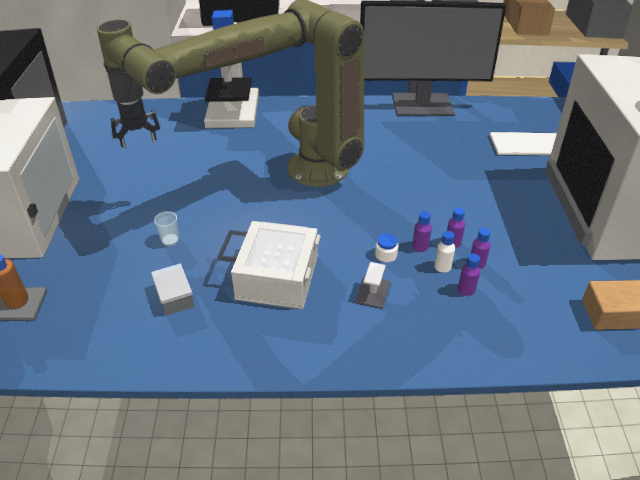

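View pics/top0.png

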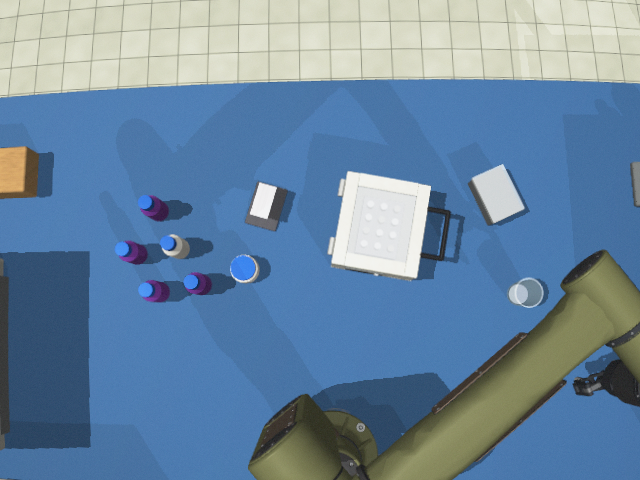

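The top view shows the white bottle with its cap at about (167,243), surrounded by purple bottles. The stand plate is at about (264,201), the jar at (244,268), the incubator at (380,225) with its bar at about x≈447, the tip box at (497,194) and the beaker at (526,292).

```bash
cat > h.py <<'E'
import numpy as np,cv2
from cell import arm
def K(im):
    f=240/np.tan(np.radians(im["fovy"]/2)); return f,im["cx"],im["cy"]
def cast(im,uv,z):
    f,cx,cy=K(im); d=(np.atleast_2d(uv).astype(float)-[cx,cy])/f; s=d.copy()
    for _ in range(20): s=d/(1+im["k1"]*(s**2).sum(1,keepdims=True))
    r=np.c_[s,np.ones(len(s))]@im["T"][:3,:3].T; o=im["T"][:3,3]
    return o+r*((z-o[2])/r[:,2])[:,None]
def proj(im,p):
    f,cx,cy=K(im); T=im["T"]; c=(np.atleast_2d(p)-T[:3,3])@T[:3,:3]; s=c[:,:2]/c[:,2:]
    return s*(1+im["k1"]*(s**2).sum(1,keepdims=True))*f+[cx,cy]
def blobs(m,lo=30):
    n,l,s,c=cv2.connectedComponentsWithStats(m.astype(np.uint8)); return [(c[i].round(1),s[i],l==i) for i in range(1,n) if s[i][4]>=lo]
E
python3 - <<'E'
from h import *
im=arm.get_image("top"); c=im["color"]; hsv=cv2.cvtColor(c,cv2.COLOR_RGB2HSV); H,S,V=cv2.split(hsv)
print("caps",hsv[243,168],"table",hsv[330,250],"plate",hsv[201,264],"bar",hsv[234,446])
cap=(S>190)&(H>100)&(H<125)&(V>170)
for ct,s,_ in blobs(cap): print("cap",ct,s,cast(im,ct,.13)[0].round(3),"jar z",cast(im,ct,.062)[0].round(3))
w=(S<60)&(V>150); w[:100]=0
for ct,s,m in blobs(w,80):
    r=cv2.minAreaRect(np.argwhere(m)[:,::-1].astype(np.float32)); b=cv2.boxPoints(r)
    print("white",ct,s[4],np.round(r[1],1),"box z.08",cast(im,b,.08)[:,:2].round(3).tolist(), "ctr .08",cast(im,r[0],.08)[0].round(3),".112",cast(im,b,.112)[:,:2].round(3).tolist())
d=(V<60); d[:,:415]=0;d[:,470:]=0;d[:195]=0;d[275:]=0
for ct,s,m in blobs(d,30):
    p=np.argwhere(m)[:,::-1]; print("bar",ct,s)
    # outer bar: per row rightmost dark
    rows=range(s[1]+6,s[1]+s[3]-6,6)
    for v in rows:
        u=np.sort(p[p[:,1]==v][:,0]); print(v,u[:].min(),u.max(),len(u))
    q=cast(im,p,.106); r=cv2.minAreaRect(p.astype(np.float32)); print(cast(im,cv2.boxPoints(r),.106).round(3).tolist())
im=arm.get_image("scene"); hsv=cv2.cvtColor(im["color"],cv2.COLOR_RGB2HSV); H,S,V=cv2.split(hsv)
cap=(S>190)&(H>100)&(H<125)&(V>150); cap[:180]=0
for ct,s,_ in blobs(cap,40): print("scene cap",ct,s[4],cast(im,ct,.125)[0].round(3))
E
```

```text
caps [108 182 234] table [106 143 168] plate [  0   0 239] bar [15 12 43]
cap [246.8 264.1] [236 256  18  19 106] [0.459 0.184 0.13 ] jar z [0.465 0.193 0.062]
white [497.9 193.1] 1741 [51.  34.4] box z.08 [[0.659, -0.35], [0.696, -0.43], [0.583, -0.479], [0.546, -0.4]] ctr .08 [ 0.621 -0.415  0.08 ] .112 [[0.652, -0.343], [0.688, -0.42], [0.577, -0.469], [0.542, -0.391]]
white [380.1 224.2] 8358 [92.6 94.9] box z.08 [[0.463, 0.006], [0.686, -0.038], [0.643, -0.256], [0.42, -0.207]] ctr .08 [ 0.552 -0.123  0.08 ] .112 [[0.46, 0.006], [0.678, -0.037], [0.636, -0.25], [0.418, -0.202]]
white [262.9 200.2] 632 [18.5 34.1] box z.08 [[0.583, 0.184], [0.661, 0.16], [0.647, 0.118], [0.569, 0.142]] ctr .08 [0.615 0.151 0.08 ] .112 [[0.577, 0.18], [0.654, 0.157], [0.64, 0.115], [0.564, 0.139]]
white [248. 273.] 106 [19.8 28.1] box z.08 [[0.434, 0.229], [0.49, 0.193], [0.464, 0.154], [0.409, 0.189]] ctr .08 [0.449 0.191 0.08 ] .112 [[0.432, 0.224], [0.486, 0.189], [0.461, 0.15], [0.407, 0.185]]
white [521.9 292.9] 422 [33.5 28.8] box z.08 [[0.363, -0.42], [0.427, -0.445], [0.4, -0.523], [0.335, -0.497]] ctr .08 [ 0.381 -0.471  0.08 ] .112 [[0.363, -0.41], [0.425, -0.435], [0.398, -0.512], [0.335, -0.486]]
bar [439.1 233.6] [421 207  29  54 336]
213 440 449 10
219 445 448 3
225 444 447 3
231 443 446 3
237 443 446 3
243 442 445 3
249 441 444 3
[[0.468, -0.215, 0.106], [0.586, -0.238, 0.106], [0.577, -0.29, 0.106], [0.459, -0.266, 0.106]]
```

```bash
python3 - <<'E'
from h import *
im=arm.get_image("top"); c=im["color"]; hsv=cv2.cvtColor(c,cv2.COLOR_RGB2HSV); H,S,V=cv2.split(hsv)
cap=(S>150)&(H>100)&(H<125)&(V>185); cap[:, 280:]=0
for ct,s,_ in blobs(cap,20): print("cap",ct,s,cast(im,ct,.13)[0].round(3),"jar",cast(im,ct,.062)[0].round(3))
print("bar mid",cast(im,[[444.7,233.5],[447,219],[442.8,249]],.106).round(3).tolist())
s=arm.get_image("scene"); hsv=cv2.cvtColor(s["color"],cv2.COLOR_RGB2HSV); H,S,V=cv2.split(hsv)
cap=(S>150)&(H>100)&(H<125)&(V>150); cap[:200]=0
print(hsv[238,446],hsv[330,250])
for ct,q,_ in blobs(cap,20): print("scene cap",ct,q,cast(s,ct,.122)[0].round(3))
a=c[170:320,90:290][:,:,::-1]; a=cv2.resize(a,None,fx=3,fy=3,interpolation=2)
b=s["color"][190:310,340:500][:,:,::-1]; b=cv2.resize(b,(600,450))[:, :]
cv2.imwrite("pics/crop.png",cv2.resize(np.hstack([a,b[:, :]]),(800,300)))
E
```

```text
cap [144.1 201.5] [137 195  15  14 157] [0.61  0.426 0.13 ] jar [0.623 0.446 0.062]
cap [166.5 242.1] [160 235  14  15 157] [0.513 0.371 0.13 ] jar [0.522 0.388 0.062]
cap [120.9 248.4] [114 241  15  15 169] [0.501 0.48  0.13 ] jar [0.509 0.503 0.062]
cap [242.5 267.5] [231 256  24  24 464] [0.451 0.194 0.13 ] jar [0.457 0.203 0.062]
cap [190.2 281.3] [183 275  15  14 163] [0.422 0.315 0.13 ] jar [0.426 0.33  0.062]
cap [144.7 289.5] [138 282  15  15 169] [0.405 0.422 0.13 ] jar [0.408 0.442 0.062]
bar mid [[0.522, -0.274, 0.106], [0.556, -0.281, 0.106], [0.485, -0.268, 0.106]]
[110 186 148] [106 132 157]
scene cap [459.  210.5] [453 207  12   8  72] [0.399 0.425 0.122]
scene cap [424.7 214.3] [419 211  12   8  74] [0.416 0.317 0.122]
scene cap [484.4 231.3] [479 227  12  10  83] [0.496 0.483 0.122]
scene cap [448.1 234.4] [443 231  11   8  75] [0.508 0.372 0.122]
scene cap [387.2 239.6] [377 233  21  14 228] [0.528 0.193 0.122]
scene cap [473.6 257.4] [468 253  12   9  81] [0.606 0.428 0.122]
```

View pics/crop.png

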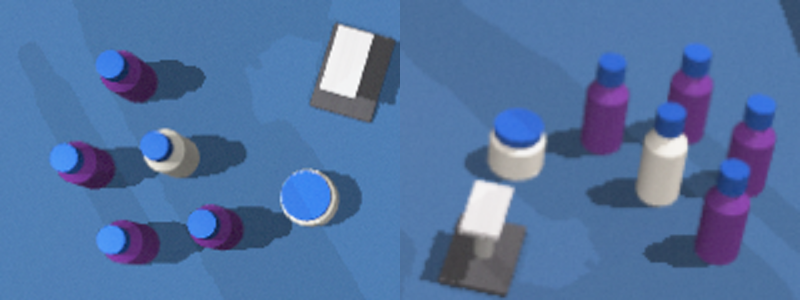

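```bash
cat > p.py <<'E'
import sys,json,numpy as np
from cell import arm
from scipy.spatial.transform import Rotation as Ro
def plan(wps,jaw):
    """wps: list of (pos,rpy,nrows); prints the ideal rows"""
    o=arm.get_obs(); print("t",round(o["time_s"],2),"pos",o["tcp_pos"].round(4),"rpy",o["tool_rot"].round(2),"F",o["contact_force"].round(1),"gap",round(o["finger_gap"],4))
    p=o["tcp_pos"]; R=Ro.from_euler("xyz",o["tool_rot"],degrees=True); i=0
    for q,e,n in wps:
        Q=Ro.from_euler("xyz",e,degrees=True); w=(R.inv()*Q).as_rotvec(); st=(np.array(q)-p)/n
        for k in range(n):
            print(i//5,json.dumps({"delta_pos":R.inv().apply(st).round(4).tolist(),"delta_rot":np.degrees(w/n).round(2).tolist(),"jaw":jaw})); i+=1
            p=p+st; R=R*Ro.from_rotvec(w/n)
E
python3 -c "
from p import *
plan([((.45,-.2,.43),(180,0,-110),11),((.5,.1,.43),(180,0,-68),7),((.512,.371,.43),(180,0,-27),7)],.0854)"
```

```text
t 0.3 pos [ 0.1989 -0.5661  0.4044] rpy [ 179.97   -0.   -160.65] F [ 0.1 -0.1  0.5] gap 0.0853
0 {"delta_pos": [-0.0326, 0.0238, -0.0023], "delta_rot": [0.0, 0.0, -4.6], "jaw": 0.0854}
0 {"delta_pos": [-0.0344, 0.0211, -0.0023], "delta_rot": [0.0, 0.0, -4.6], "jaw": 0.0854}
0 {"delta_pos": [-0.036, 0.0183, -0.0023], "delta_rot": [0.0, 0.0, -4.6], "jaw": 0.0854}
0 {"delta_pos": [-0.0373, 0.0154, -0.0023], "delta_rot": [0.0, 0.0, -4.6], "jaw": 0.0854}
0 {"delta_pos": [-0.0384, 0.0123, -0.0023], "delta_rot": [0.0, 0.0, -4.6], "jaw": 0.0854}
1 {"delta_pos": [-0.0393, 0.0092, -0.0023], "delta_rot": [0.0, 0.0, -4.6], "jaw": 0.0854}
1 {"delta_pos": [-0.0399, 0.006, -0.0023], "delta_rot": [0.0, 0.0, -4.6], "jaw": 0.0854}
1 {"delta_pos": [-0.0403, 0.0028, -0.0023], "delta_rot": [0.0, 0.0, -4.6], "jaw": 0.0854}
1 {"delta_pos": [-0.0404, -0.0004, -0.0023], "delta_rot": [0.0, 0.0, -4.6], "jaw": 0.0854}
1 {"delta_pos": [-0.0402, -0.0037, -0.0023], "delta_rot": [0.0, 0.0, -4.6], "jaw": 0.0854}
2 {"delta_pos": [-0.0398, -0.0069, -0.0023], "delta_rot": [0.0, 0.0, -4.6], "jaw": 0.0854}
2 {"delta_pos
[... 514 characters left out ...]
{"delta_pos": [-0.0392, -0.0187, 0.0], "delta_rot": [-0.0, 0.0, -6.0], "jaw": 0.0854}
3 {"delta_pos": [-0.0353, -0.0161, 0.0], "delta_rot": [0.0, 0.0, -5.86], "jaw": 0.0854}
3 {"delta_pos": [-0.0334, -0.0196, 0.0], "delta_rot": [0.0, 0.0, -5.86], "jaw": 0.0854}
4 {"delta_pos": [-0.0313, -0.0229, 0.0], "delta_rot": [0.0, 0.0, -5.86], "jaw": 0.0854}
4 {"delta_pos": [-0.0288, -0.026, 0.0], "delta_rot": [0.0, 0.0, -5.86], "jaw": 0.0854}
4 {"delta_pos": [-0.0259, -0.0288, 0.0], "delta_rot": [0.0, 0.0, -5.86], "jaw": 0.0854}
4 {"delta_pos": [-0.0229, -0.0313, 0.0], "delta_rot": [0.0, 0.0, -5.86], "jaw": 0.0854}
4 {"delta_pos": [-0.0196, -0.0335, 0.0], "delta_rot": [0.0, 0.0, -5.86], "jaw": 0.0854}
```

arm_command([
  {"delta_pos":[-0.033,0.024,-0.002],"delta_rot":[0,0,-4.6],"jaw":0.0854},
  {"delta_pos":[-0.034,0.021,-0.002],"delta_rot":[0,0,-4.6],"jaw":0.0854},
  {"delta_pos":[-0.036,0.018,-0.002],"delta_rot":[0,0,-4.6],"jaw":0.0854},
  {"delta_pos":[-0.037,0.015,-0.002],"delta_rot":[0,0,-4.6],"jaw":0.0854},
  {"delta_pos":[-0.038,0.012,-0.002],"delta_rot":[0,0,-4.6],"jaw":0.0854},
])

```text
time_s: 0.8
tcp_pos: [0.3134, -0.3984, 0.4118]
tool_rot: [179.7, -0.0, -137.3]
contact_force: [0.7, 0.5, -0.0]
finger_gap: 0.0855
```

arm_command([
  {"delta_pos":[-0.039,0.009,-0.002],"delta_rot":[0,0,-4.6],"jaw":0.0854},
  {"delta_pos":[-0.04,0.006,-0.002],"delta_rot":[0,0,-4.6],"jaw":0.0854},
  {"delta_pos":[-0.04,0.003,-0.002],"delta_rot":[0,0,-4.6],"jaw":0.0854},
  {"delta_pos":[-0.04,0,-0.002],"delta_rot":[0,0,-4.6],"jaw":0.0854},
  {"delta_pos":[-0.04,-0.004,-0.002],"delta_rot":[0,0,-4.6],"jaw":0.0854},
])

```text
time_s: 1.3
tcp_pos: [0.4273, -0.2236, 0.4234]
tool_rot: [179.9, 0.2, -113.3]
contact_force: [0.1, -0.5, 0.4]
finger_gap: 0.0855
```

Tracking is good, so I'll continue.

arm_command([
  {"delta_pos":[-0.04,-0.007,-0.002],"delta_rot":[0,0,-4.6],"jaw":0.0854},
  {"delta_pos":[-0.043,0.008,0],"delta_rot":[0,0,-6],"jaw":0.0854},
  {"delta_pos":[-0.043,0.003,0],"delta_rot":[0,0,-6],"jaw":0.0854},
  {"delta_pos":[-0.043,-0.001,0],"delta_rot":[0,0,-6],"jaw":0.0854},
  {"delta_pos":[-0.043,-0.006,0],"delta_rot":[0,0,-6],"jaw":0.0854},
])

```text
time_s: 1.8
tcp_pos: [0.4749, -0.0097, 0.4263]
tool_rot: [-180.0, 0.2, -83.6]
contact_force: [0.6, -0.4, -0.1]
finger_gap: 0.0854
```

arm_command([
  {"delta_pos":[-0.042,-0.01,0],"delta_rot":[0,0,-6],"jaw":0.0854},
  {"delta_pos":[-0.041,-0.0145,0],"delta_rot":[0,0,-6],"jaw":0.0854},
  {"delta_pos":[-0.039,-0.019,0],"delta_rot":[0,0,-6],"jaw":0.0854},
  {"delta_pos":[-0.035,-0.016,0],"delta_rot":[0,0,-5.9],"jaw":0.0854},
  {"delta_pos":[-0.033,-0.02,0],"delta_rot":[0,0,-5.9],"jaw":0.0854},
])

```text
time_s: 2.3
tcp_pos: [0.4886, 0.206, 0.428]
tool_rot: [-179.7, 0.2, -52.4]
contact_force: [1.7, 0.6, -0.3]
finger_gap: 0.0861
```

```bash
python3 -c "
from p import *
plan([((.512,.371,.43),(180,0,-27),5),((.512,.371,.335),(180,0,-27),5)],.0854)"
```

```text
t 2.3 pos [0.4886 0.206  0.428 ] rpy [-1.7971e+02  1.7000e-01 -5.2400e+01] F [ 1.7  0.6 -0.3] gap 0.0861
0 {"delta_pos": [-0.0233, -0.0238, -0.0002], "delta_rot": [-0.07, 0.02, -5.08], "jaw": 0.0854}
0 {"delta_pos": [-0.0211, -0.0258, -0.0003], "delta_rot": [-0.07, 0.02, -5.08], "jaw": 0.0854}
0 {"delta_pos": [-0.0187, -0.0276, -0.0003], "delta_rot": [-0.07, 0.02, -5.08], "jaw": 0.0854}
0 {"delta_pos": [-0.0162, -0.0291, -0.0003], "delta_rot": [-0.07, 0.02, -5.08], "jaw": 0.0854}
0 {"delta_pos": [-0.0136, -0.0304, -0.0004], "delta_rot": [-0.07, 0.02, -5.08], "jaw": 0.0854}
1 {"delta_pos": [-0.0, 0.0, 0.019], "delta_rot": [0.0, -0.0, 0.0], "jaw": 0.0854}
1 {"delta_pos": [-0.0, 0.0, 0.019], "delta_rot": [0.0, -0.0, 0.0], "jaw": 0.0854}
1 {"delta_pos": [-0.0, 0.0, 0.019], "delta_rot": [0.0, -0.0, 0.0], "jaw": 0.0854}
1 {"delta_pos": [-0.0, 0.0, 0.019], "delta_rot": [0.0, -0.0, 0.0], "jaw": 0.0854}
1 {"delta_pos": [-0.0, 0.0, 0.019], "delta_rot": [0.0, -0.0, 0.0], "jaw": 0.0854}
```

arm_command([
  {"delta_pos":[-0.0233,-0.0238,0],"delta_rot":[0,0,-5.1],"jaw":0.0854},
  {"delta_pos":[-0.021,-0.026,0],"delta_rot":[0,0,-5.1],"jaw":0.0854},
  {"delta_pos":[-0.0187,-0.0276,0],"delta_rot":[0,0,-5.1],"jaw":0.0854},
  {"delta_pos":[-0.016,-0.029,0],"delta_rot":[0,0,-5.1],"jaw":0.0854},
  {"delta_pos":[-0.0136,-0.0304,0],"delta_rot":[0,0,-5.1],"jaw":0.0854},
])

```text
time_s: 2.8
tcp_pos: [0.5094, 0.3793, 0.4292]
tool_rot: [-179.6, 0.0, -25.6]
contact_force: [0.1, -1.5, 0.2]
finger_gap: 0.0855
```

arm_command([
  {"delta_pos":[0,0,0.02],"delta_rot":[0,0,0],"jaw":0.0854},
  {"delta_pos":[0,0,0.02],"delta_rot":[0,0,0],"jaw":0.0854},
  {"delta_pos":[0,0,0.02],"delta_rot":[0,0,0],"jaw":0.0854},
  {"delta_pos":[0,0,0],"delta_rot":[0,0,0],"jaw":0.0854},
])

```text
time_s: 3.2
tcp_pos: [0.5091, 0.3851, 0.364]
tool_rot: [-179.8, 0.1, -25.2]
contact_force: [-0.0, -0.4, -0.9]
finger_gap: 0.0853
```

```bash
python3 - <<'E'
from h import *
from p import plan
s=arm.get_image("scene")["color"]; t=arm.get_image("top")["color"]
b=cv2.resize(s[140:300,380:540],(400,400),interpolation=2); a=cv2.resize(t[170:330,90:250],(400,400),interpolation=2)
cv2.imwrite("pics/above.png",np.hstack([a,b])[:,:,::-1])
plan([((.511,.3715,.28),(180,0,-27),5)],.0854)
E
```

```text
t 3.3 pos [0.5096 0.3849 0.368 ] rpy [-1.7953e+02 -5.0000e-02 -2.5190e+01] F [ 1.  -0.1  1. ] gap 0.0854
0 {"delta_pos": [0.0014, 0.0025, 0.0176], "delta_rot": [-0.09, -0.01, 0.36], "jaw": 0.0854}
0 {"delta_pos": [0.0014, 0.0024, 0.0176], "delta_rot": [-0.09, -0.01, 0.36], "jaw": 0.0854}
0 {"delta_pos": [0.0014, 0.0024, 0.0176], "delta_rot": [-0.09, -0.01, 0.36], "jaw": 0.0854}
0 {"delta_pos": [0.0014, 0.0023, 0.0176], "delta_rot": [-0.09, -0.01, 0.36], "jaw": 0.0854}
0 {"delta_pos": [0.0015, 0.0023, 0.0176], "delta_rot": [-0.09, -0.01, 0.36], "jaw": 0.0854}
```

View pics/above.png

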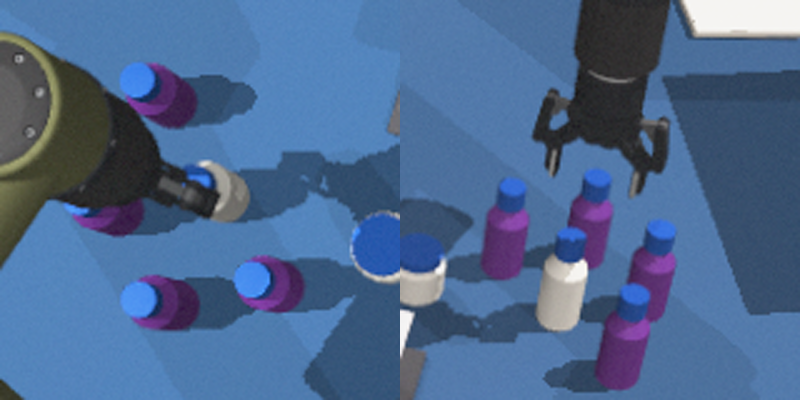

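The picture shows the open gripper above the white bottle, offset towards +y by about 14 mm, as the state also says. I'll correct the offset and then descend.

arm_command([
  {"delta_pos":[0.0035,0.006,0],"delta_rot":[0,0,0.9],"jaw":0.0854},
  {"delta_pos":[0.0035,0.006,0],"delta_rot":[0,0,0.9],"jaw":0.0854},
  {"delta_pos":[0,0,0],"delta_rot":[0,0,0],"jaw":0.0854},
  {"delta_pos":[0,0,0],"delta_rot":[0,0,0],"jaw":0.0854},
])

```text
time_s: 3.7
tcp_pos: [0.5113, 0.3692, 0.3735]
tool_rot: [-179.1, -0.2, -27.2]
contact_force: [-0.1, 0.3, -0.1]
finger_gap: 0.0851
```

```bash
python3 - <<'E'
from p import plan
plan([((.511,.3715,.27),(180,0,-27),5)],.0854)
E
```

```text
t 3.7 pos [0.5113 0.3692 0.3735] rpy [-179.13   -0.18  -27.22] F [-0.1  0.3 -0.1] gap 0.0851
0 {"delta_pos": [-0.0003, -0.0001, 0.0207], "delta_rot": [-0.17, -0.04, -0.04], "jaw": 0.0854}
0 {"delta_pos": [-0.0003, -0.0001, 0.0207], "delta_rot": [-0.17, -0.04, -0.04], "jaw": 0.0854}
0 {"delta_pos": [-0.0003, -0.0002, 0.0207], "delta_rot": [-0.17, -0.04, -0.04], "jaw": 0.0854}
0 {"delta_pos": [-0.0003, -0.0003, 0.0207], "delta_rot": [-0.17, -0.04, -0.04], "jaw": 0.0854}
0 {"delta_pos": [-0.0003, -0.0003, 0.0207], "delta_rot": [-0.17, -0.04, -0.04], "jaw": 0.0854}
```

arm_command([
  {"delta_pos":[0,0,0.022],"delta_rot":[-0.3,0,0],"jaw":0.0854},
  {"delta_pos":[0,0,0.022],"delta_rot":[-0.3,0,0],"jaw":0.0854},
  {"delta_pos":[0,0,0.022],"delta_rot":[-0.3,0,0],"jaw":0.0854},
  {"delta_pos":[0,0,0.022],"delta_rot":[-0.3,0,0],"jaw":0.0854},
])

```text
time_s: 4.1
tcp_pos: [0.5131, 0.3697, 0.2902]
tool_rot: [-179.7, -0.4, -27.3]
contact_force: [-0.3, -0.1, -0.4]
finger_gap: 0.0857
```

```bash
python3 - <<'E'
from p import plan
plan([((.511,.3715,.268),(180,0,-27),2)],.0854)
E
```

```text
t 4.1 pos [0.5131 0.3697 0.2902] rpy [-179.68   -0.4   -27.25] F [-0.3 -0.1 -0.4] gap 0.0857
0 {"delta_pos": [-0.0014, -0.0002, 0.0111], "delta_rot": [-0.16, -0.2, -0.13], "jaw": 0.0854}
0 {"delta_pos": [-0.0014, -0.0003, 0.0111], "delta_rot": [-0.16, -0.2, -0.13], "jaw": 0.0854}
```

arm_command([
  {"delta_pos":[-0.0015,0,0.012],"delta_rot":[-0.1,-0.2,0],"jaw":0.0854},
  {"delta_pos":[-0.001,0,0.011],"delta_rot":[-0.1,-0.2,0],"jaw":0.0854},
  {"delta_pos":[0,0,0],"delta_rot":[0,0,0],"jaw":0.04},
  {"delta_pos":[0,0,0],"delta_rot":[0,0,0],"jaw":0.02},
  {"delta_pos":[0,0,0],"delta_rot":[0,0,0],"jaw":0.02},
], newtons=50)

```text
time_s: 4.6
tcp_pos: [0.5107, 0.3709, 0.2654]
tool_rot: [-180.0, 0.1, -27.2]
contact_force: [0.4, -0.4, 0.3]
finger_gap: 0.0438
```

arm_command([
  {"delta_pos":[0,0,0.001],"delta_rot":[0,0,0],"jaw":0.02},
  {"delta_pos":[0,0,0.001],"delta_rot":[0,0,0],"jaw":0.02},
  {"delta_pos":[0,0,0.001],"delta_rot":[0,0,0],"jaw":0.02},
  {"delta_pos":[0,0,0],"delta_rot":[0,0,0],"jaw":0.02},
])

```text
time_s: 5.0
tcp_pos: [0.5111, 0.3714, 0.2664]
tool_rot: [-179.7, -0.1, -27.2]
contact_force: [-1.4, 0.6, -0.7]
finger_gap: 0.0323
```

arm_command([
  {"delta_pos":[0,0,-0.015],"delta_rot":[0,0,0],"jaw":0.02},
  {"delta_pos":[0,0,-0.03],"delta_rot":[0,0,0],"jaw":0.02},
  {"delta_pos":[0,0,-0.035],"delta_rot":[0,0,0],"jaw":0.02},
  {"delta_pos":[0,0,-0.035],"delta_rot":[0,0,0],"jaw":0.02},
  {"delta_pos":[0,0,-0.02],"delta_rot":[0,0,0],"jaw":0.02},
])

```text
time_s: 5.5
tcp_pos: [0.5104, 0.3703, 0.4019]
tool_rot: [179.7, 0.2, -27.3]
contact_force: [0.5, -0.2, -1.6]
finger_gap: 0.032
```

```bash
python3 - <<'E'
from p import plan
plan([((.615,.151,.41),(180,0,-27),10)],.02)
E
```

```text
t 5.5 pos [0.5104 0.3703 0.4019] rpy [ 1.7972e+02  1.7000e-01 -2.7260e+01] F [ 0.5 -0.2 -1.6] gap 0.032
0 {"delta_pos": [0.0193, 0.0147, -0.0008], "delta_rot": [0.03, 0.02, -0.03], "jaw": 0.02}
0 {"delta_pos": [0.0193, 0.0147, -0.0008], "delta_rot": [0.03, 0.02, -0.03], "jaw": 0.02}
0 {"delta_pos": [0.0193, 0.0147, -0.0008], "delta_rot": [0.03, 0.02, -0.03], "jaw": 0.02}
0 {"delta_pos": [0.0193, 0.0147, -0.0008], "delta_rot": [0.03, 0.02, -0.03], "jaw": 0.02}
0 {"delta_pos": [0.0193, 0.0147, -0.0008], "delta_rot": [0.03, 0.02, -0.03], "jaw": 0.02}
1 {"delta_pos": [0.0193, 0.0147, -0.0008], "delta_rot": [0.03, 0.02, -0.03], "jaw": 0.02}
1 {"delta_pos": [0.0193, 0.0148, -0.0008], "delta_rot": [0.03, 0.02, -0.03], "jaw": 0.02}
1 {"delta_pos": [0.0193, 0.0148, -0.0008], "delta_rot": [0.03, 0.02, -0.03], "jaw": 0.02}
1 {"delta_pos": [0.0193, 0.0148, -0.0008], "delta_rot": [0.03, 0.02, -0.03], "jaw": 0.02}
1 {"delta_pos": [0.0193, 0.0148, -0.0008], "delta_rot": [0.03, 0.02, -0.03], "jaw": 0.02}
```

Lifted: the force of −1.6 N is consistent with the bottle's weight. Next is the move above the stand, slowing at the end.

arm_command([
  {"delta_pos":[0.012,0.0092,-0.001],"delta_rot":[0,0,0],"jaw":0.02},
  {"delta_pos":[0.0193,0.0147,-0.001],"delta_rot":[0,0,0],"jaw":0.02},
  {"delta_pos":[0.0193,0.0147,-0.001],"delta_rot":[0,0,0],"jaw":0.02},
  {"delta_pos":[0.0193,0.0147,-0.001],"delta_rot":[0,0,0],"jaw":0.02},
  {"delta_pos":[0.0193,0.0147,-0.001],"delta_rot":[0,0,0],"jaw":0.02},
])

```text
time_s: 6.0
tcp_pos: [0.5596, 0.2659, 0.4095]
tool_rot: [179.9, 0.2, -27.0]
contact_force: [0.8, 0.5, -1.1]
finger_gap: 0.0321
```

arm_command([
  {"delta_pos":[0.0193,0.0147,-0.001],"delta_rot":[0,0,0],"jaw":0.02},
  {"delta_pos":[0.0193,0.0147,-0.001],"delta_rot":[0,0,0],"jaw":0.02},
  {"delta_pos":[0.0193,0.0147,-0.001],"delta_rot":[0,0,0],"jaw":0.02},
  {"delta_pos":[0.015,0.012,-0.001],"delta_rot":[0,0,0],"jaw":0.02},
  {"delta_pos":[0.01,0.008,-0.001],"delta_rot":[0,0,0],"jaw":0.02},
])

```text
time_s: 6.5
tcp_pos: [0.6065, 0.1621, 0.41]
tool_rot: [179.6, 0.5, -27.2]
contact_force: [-1.1, -0.3, -1.0]
finger_gap: 0.032
```

```bash
python3 - <<'E'
from p import plan
plan([((.615,.151,.37),(180,0,-27),4)],.02)
E
```

```text
t 6.5 pos [0.6065 0.1621 0.41  ] rpy [179.61   0.48 -27.19] F [-1.1 -0.3 -1. ] gap 0.032
0 {"delta_pos": [0.0033, 0.0014, 0.01], "delta_rot": [0.1, 0.12, -0.05], "jaw": 0.02}
0 {"delta_pos": [0.0032, 0.0015, 0.01], "delta_rot": [0.1, 0.12, -0.05], "jaw": 0.02}
0 {"delta_pos": [0.0032, 0.0015, 0.01], "delta_rot": [0.1, 0.12, -0.05], "jaw": 0.02}
0 {"delta_pos": [0.0032, 0.0015, 0.01], "delta_rot": [0.1, 0.12, -0.05], "jaw": 0.02}
```

arm_command([
  {"delta_pos":[0.0035,0.0015,0.012],"delta_rot":[0.1,0.1,0],"jaw":0.02},
  {"delta_pos":[0.0035,0.0015,0.012],"delta_rot":[0.1,0.1,0],"jaw":0.02},
  {"delta_pos":[0.003,0.0015,0.012],"delta_rot":[0.1,0.1,0],"jaw":0.02},
  {"delta_pos":[0.002,0.001,0.008],"delta_rot":[0.1,0.1,0],"jaw":0.02},
  {"delta_pos":[0,0,0.002],"delta_rot":[0,0,0],"jaw":0.02},
])

```text
time_s: 7.0
tcp_pos: [0.6145, 0.1505, 0.3569]
tool_rot: [179.9, 0.2, -27.2]
contact_force: [-0.1, -0.4, -1.4]
finger_gap: 0.032
```

```bash
python3 - <<'E'
from h import *
from p import plan
im=arm.get_image("scene"); s=im["color"].copy(); t=arm.get_image("top")["color"]
hsv=cv2.cvtColor(s,cv2.COLOR_RGB2HSV)
print(proj(im,[[.615,.151,.08],[.615,.151,.16]]).round(1).tolist())
b=cv2.resize(s[180:310,310:440],(400,400),interpolation=2); a=cv2.resize(t[130:290,190:350],(400,400),interpolation=2)
cv2.imwrite("pics/stand.png",np.hstack([a,b])[:,:,::-1])
plan([((.615,.151,.344),(180,0,-27),4)],.02)
E
```

```text
[[374.2, 271.8], [375.9, 250.9]]
t 7.1 pos [0.6145 0.1507 0.3579] rpy [179.93   0.21 -27.22] F [ 0.5 -0.3 -1.1] gap 0.0316
0 {"delta_pos": [0.0001, -0.0001, 0.0035], "delta_rot": [0.02, 0.05, -0.06], "jaw": 0.02}
0 {"delta_pos": [0.0001, -0.0001, 0.0035], "delta_rot": [0.02, 0.05, -0.06], "jaw": 0.02}
0 {"delta_pos": [0.0001, -0.0001, 0.0035], "delta_rot": [0.02, 0.05, -0.06], "jaw": 0.02}
0 {"delta_pos": [0.0001, -0.0001, 0.0035], "delta_rot": [0.02, 0.05, -0.06], "jaw": 0.02}
```

View pics/stand.png

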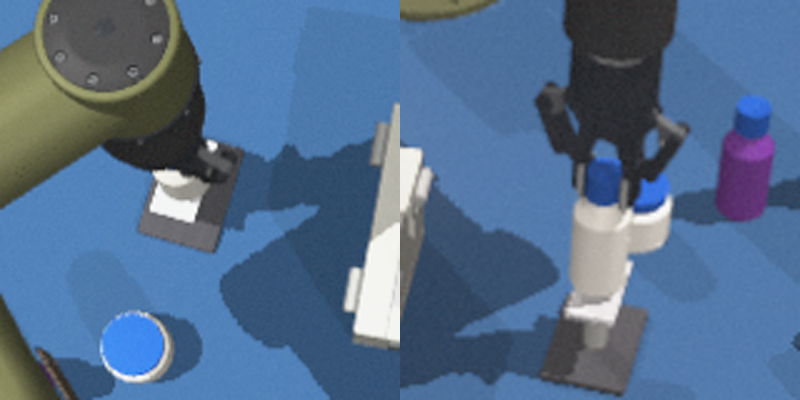

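The view shows the bottle upright just above the plate, centred at about x=598 in the crop (expected 597). I'll lower it.

arm_command([
  {"delta_pos":[0,0,0.005],"delta_rot":[0,0,0],"jaw":0.02},
  {"delta_pos":[0,0,0.003],"delta_rot":[0,0,0],"jaw":0.02},
  {"delta_pos":[0,0,0.002],"delta_rot":[0,0,0],"jaw":0.02},
])

```text
time_s: 7.4
tcp_pos: [0.6145, 0.1515, 0.3492]
tool_rot: [-179.9, 0.1, -27.2]
contact_force: [-0.4, 0.8, -2.0]
finger_gap: 0.0318
```

arm_command([
  {"delta_pos":[0,0,0.003],"delta_rot":[0,0,0],"jaw":0.02},
  {"delta_pos":[0,0,0.001],"delta_rot":[0,0,0],"jaw":0.02},
])

```text
time_s: 7.6
tcp_pos: [0.6145, 0.1516, 0.3463]
tool_rot: [-179.9, -0.0, -27.1]
contact_force: [-2.7, -0.6, 4.3]
finger_gap: 0.0316
```

```bash
python3 - <<'E'
from p import plan
plan([],.02)
E
```

```text
t 7.6 pos [0.6145 0.1516 0.3463] rpy [-179.87   -0.    -27.13] F [-2.7 -0.6  4.3] gap 0.0316
```

Contact: the upward force is 4.3 N. I'll release.

arm_command([
  {"delta_pos":[0,0,0],"delta_rot":[0,0,0],"jaw":0.034},
  {"delta_pos":[0,0,0],"delta_rot":[0,0,0],"jaw":0.038},
  {"delta_pos":[0,0,0],"delta_rot":[0,0,0],"jaw":0.045},
  {"delta_pos":[0,0,0],"delta_rot":[0,0,0],"jaw":0.06},
  {"delta_pos":[0,0,0],"delta_rot":[0,0,0],"jaw":0.07},
])

```text
time_s: 8.1
tcp_pos: [0.6147, 0.1515, 0.3474]
tool_rot: [-179.8, -0.1, -27.1]
contact_force: [-0.6, 0.5, 0.5]
finger_gap: 0.0698
```

arm_command([
  {"delta_pos":[0,0,0],"delta_rot":[0,0,0],"jaw":0.07},
  {"delta_pos":[0,0,-0.005],"delta_rot":[0,0,0],"jaw":0.07},
  {"delta_pos":[0,0,-0.02],"delta_rot":[0,0,0],"jaw":0.07},
  {"delta_pos":[0,0,-0.03],"delta_rot":[0,0,0],"jaw":0.07},
  {"delta_pos":[0,0,-0.035],"delta_rot":[0,0,0],"jaw":0.07},
])

```text
time_s: 8.6
tcp_pos: [0.6142, 0.1514, 0.4338]
tool_rot: [179.7, 0.3, -27.1]
contact_force: [-0.3, -0.9, 0.2]
finger_gap: 0.0698
```

```bash
python3 - <<'E'
from h import *
from p import plan
im=arm.get_image("scene"); hsv=cv2.cvtColor(im["color"],cv2.COLOR_RGB2HSV); H,S,V=cv2.split(hsv)
cap=(S>150)&(H>100)&(H<125)&(V>130); cap[:200]=0; cap[:,:340]=0; cap[:,410:]=0
for ct,q,_ in blobs(cap,20): print("scene cap",ct,q,cast(im,ct,.202)[0].round(3))
plan([((.59,.0,.45),(180,0,-27),5),((.55,-.15,.45),(180,0,-27),5),((.522,-.274,.40),(180,0,-11.2),5)],.07)
cv2.imwrite("pics/rel.png",cv2.resize(im["color"][180:310,310:440],(400,400),interpolation=2)[:,:,::-1])
E
```

```text
scene cap [384.1 240.4] [371 233  27  17 341] [0.619 0.17  0.202]
t 8.65 pos [0.6142 0.1507 0.4419] rpy [-1.7991e+02 -1.1000e-01 -2.7160e+01] F [-2.1 -1.5  5.6] gap 0.0701
0 {"delta_pos": [0.0095, 0.029, -0.0016], "delta_rot": [-0.02, -0.02, -0.03], "jaw": 0.07}
0 {"delta_pos": [0.0094, 0.029, -0.0016], "delta_rot": [-0.02, -0.02, -0.03], "jaw": 0.07}
0 {"delta_pos": [0.0094, 0.029, -0.0016], "delta_rot": [-0.02, -0.02, -0.03], "jaw": 0.07}
0 {"delta_pos": [0.0094, 0.029, -0.0016], "delta_rot": [-0.02, -0.02, -0.03], "jaw": 0.07}
0 {"delta_pos": [0.0094, 0.0291, -0.0016], "delta_rot": [-0.02, -0.02, -0.03], "jaw": 0.07}
1 {"delta_pos": [0.0065, 0.0304, 0.0], "delta_rot": [0.0, -0.0, 0.0], "jaw": 0.07}
1 {"delta_pos": [0.0065, 0.0304, 0.0], "delta_rot": [0.0, -0.0, 0.0], "jaw": 0.07}
1 {"delta_pos": [0.0065, 0.0304, 0.0], "delta_rot": [0.0, -0.0, 0.0], "jaw": 0.07}
1 {"delta_pos": [0.0065, 0.0304, 0.0], "delta_rot": [0.0, -0.0, 0.0], "jaw": 0.07}
1 {"delta_pos": [0.0065, 0.0304, 0.0], "delta_rot": [0.0, -0.0, 0.0], "jaw": 0.07}
2 {"delta_pos": [0.0063, 0.0246, 0.01], "delta_rot": [0.0, 0.0, -3.16], "jaw": 0.07}
2 {"delta_pos": [0.0049, 0.0249, 0.01], "delta_rot": [0.0, 0.0, -3.16], "jaw": 0.07}
2 {"delta_pos": [0.0035, 0.0252, 0.01], "delta_rot": [0.0, 0.0, -3.16], "jaw": 0.07}
2 {"delta_pos": [0.0021, 0.0253, 0.01], "delta_rot": [0.0, 0.0, -3.16], "jaw": 0.07}
2 {"delta_pos": [0.0007, 0.0254, 0.01], "delta_rot": [0.0, 0.0, -3.16], "jaw": 0.07}
```

View pics/rel.png

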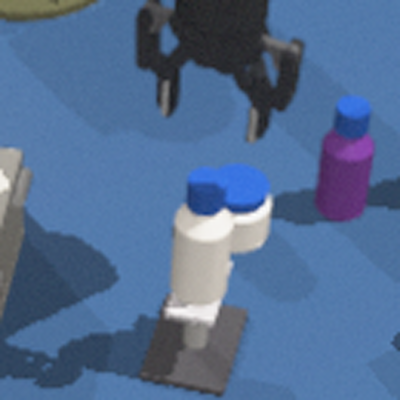

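The bottle stands upright and released on the plate, with its cap at (206,190) in the crop. On to the bar.

arm_command([
  {"delta_pos":[0.0095,0.029,-0.002],"delta_rot":[0,0,0],"jaw":0.07},
  {"delta_pos":[0.0095,0.029,-0.002],"delta_rot":[0,0,0],"jaw":0.07},
  {"delta_pos":[0.0095,0.029,-0.002],"delta_rot":[0,0,0],"jaw":0.07},
  {"delta_pos":[0.0095,0.029,-0.002],"delta_rot":[0,0,0],"jaw":0.07},
  {"delta_pos":[0.0095,0.029,0],"delta_rot":[0,0,0],"jaw":0.07},
])

```text
time_s: 9.15
tcp_pos: [0.5898, -0.0015, 0.4544]
tool_rot: [-179.6, -0.4, -26.8]
contact_force: [0.8, 0.1, 0.5]
finger_gap: 0.0699
```

arm_command([
  {"delta_pos":[0.0065,0.03,0],"delta_rot":[0,0,0],"jaw":0.07},
  {"delta_pos":[0.0065,0.03,0],"delta_rot":[0,0,0],"jaw":0.07},
  {"delta_pos":[0.0065,0.03,0],"delta_rot":[0,0,0],"jaw":0.07},
  {"delta_pos":[0.0065,0.03,0],"delta_rot":[0,0,0],"jaw":0.07},
  {"delta_pos":[0.0065,0.03,0],"delta_rot":[0,0,0],"jaw":0.07},
])

```text
time_s: 9.65
tcp_pos: [0.5485, -0.1562, 0.4559]
tool_rot: [-179.5, -0.6, -26.8]
contact_force: [0.4, -0.1, 0.2]
finger_gap: 0.0702
```

```bash
python3 - <<'E'
from p import plan
plan([((.522,-.274,.40),(180,0,-11.2),5)],.06)
E
```

```text
t 9.65 pos [ 0.5485 -0.1562  0.4559] rpy [-179.51   -0.61  -26.81] F [ 0.4 -0.1  0.2] gap 0.0702
0 {"delta_pos": [0.0058, 0.0235, 0.011], "delta_rot": [-0.08, -0.13, -3.12], "jaw": 0.06}
0 {"delta_pos": [0.0045, 0.0238, 0.0111], "delta_rot": [-0.08, -0.13, -3.12], "jaw": 0.06}
0 {"delta_pos": [0.0032, 0.024, 0.0111], "delta_rot": [-0.08, -0.13, -3.12], "jaw": 0.06}
0 {"delta_pos": [0.0019, 0.0241, 0.0111], "delta_rot": [-0.08, -0.13, -3.12], "jaw": 0.06}
0 {"delta_pos": [0.0007, 0.0242, 0.0111], "delta_rot": [-0.08, -0.13, -3.12], "jaw": 0.06}
```

arm_command([
  {"delta_pos":[0.006,0.0235,0.011],"delta_rot":[-0.1,-0.1,-3.1],"jaw":0.045},
  {"delta_pos":[0.0045,0.024,0.011],"delta_rot":[-0.1,-0.1,-3.1],"jaw":0.045},
  {"delta_pos":[0.003,0.024,0.011],"delta_rot":[-0.1,-0.1,-3.1],"jaw":0.045},
  {"delta_pos":[0.002,0.024,0.011],"delta_rot":[-0.1,-0.1,-3.1],"jaw":0.045},
  {"delta_pos":[0.0005,0.022,0.011],"delta_rot":[-0.1,-0.1,-3.1],"jaw":0.045},
])

```text
time_s: 10.15
tcp_pos: [0.52, -0.2784, 0.4037]
tool_rot: [179.8, -0.6, -10.8]
contact_force: [0.2, 0.6, 0.2]
finger_gap: 0.045
```

```bash
python3 - <<'E'
from p import plan
plan([((.522,-.274,.33),(180,0,-11.2),4)],.045)
E
```

```text
t 10.15 pos [ 0.52   -0.2784  0.4037] rpy [179.85  -0.62 -10.84] F [0.2 0.6 0.2] gap 0.045
0 {"delta_pos": [0.0001, -0.0012, 0.0184], "delta_rot": [0.04, -0.16, 0.09], "jaw": 0.045}
0 {"delta_pos": [0.0001, -0.0012, 0.0184], "delta_rot": [0.04, -0.16, 0.09], "jaw": 0.045}
0 {"delta_pos": [0.0002, -0.0012, 0.0184], "delta_rot": [0.04, -0.16, 0.09], "jaw": 0.045}
0 {"delta_pos": [0.0002, -0.0012, 0.0184], "delta_rot": [0.04, -0.16, 0.09], "jaw": 0.045}
```

arm_command([
  {"delta_pos":[0,-0.002,0.019],"delta_rot":[0,-0.2,0],"jaw":0.045},
  {"delta_pos":[0,-0.002,0.019],"delta_rot":[0,-0.2,0],"jaw":0.045},
  {"delta_pos":[0,-0.002,0.019],"delta_rot":[0,-0.2,0],"jaw":0.045},
  {"delta_pos":[0,-0.001,0.019],"delta_rot":[0,-0.2,0],"jaw":0.045},
  {"delta_pos":[0,0,0],"delta_rot":[0,0,0],"jaw":0.045},
])

```text
time_s: 10.65
tcp_pos: [0.5201, -0.2753, 0.3249]
tool_rot: [179.8, 0.2, -11.0]
contact_force: [-0.4, -0.3, -0.2]
finger_gap: 0.0452
```

```bash
python3 - <<'E'
from h import *
from p import plan
im=arm.get_image("scene"); t=arm.get_image("top")
a=cv2.resize(t["color"][160:290,370:500],(400,400),interpolation=2); b=cv2.resize(im["color"][170:300,170:300],(400,400),interpolation=2)
cv2.imwrite("pics/bar.png",np.hstack([a,b])[:,:,::-1])
plan([((.522,-.274,.262),(180,0,-11.2),4)],.045)
E
```

```text
t 10.75 pos [ 0.5206 -0.2756  0.3285] rpy [ 1.7973e+02 -8.0000e-02 -1.1030e+01] F [-0.3 -0.6  0.2] gap 0.0451
0 {"delta_pos": [0.0002, -0.0005, 0.0166], "delta_rot": [0.07, -0.02, 0.04], "jaw": 0.045}
0 {"delta_pos": [0.0002, -0.0005, 0.0166], "delta_rot": [0.07, -0.02, 0.04], "jaw": 0.045}
0 {"delta_pos": [0.0003, -0.0005, 0.0166], "delta_rot": [0.07, -0.02, 0.04], "jaw": 0.045}
0 {"delta_pos": [0.0003, -0.0005, 0.0166], "delta_rot": [0.07, -0.02, 0.04], "jaw": 0.045}
```

View pics/bar.png

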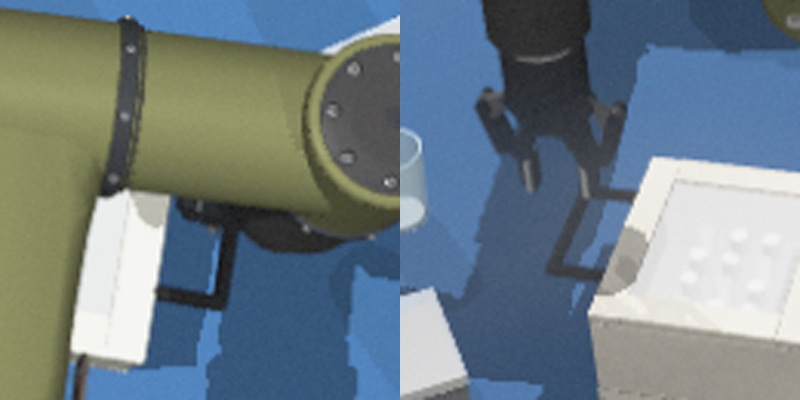

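The fingers straddle the line of the bar, whose middle is at about (570,235) in the crop. Descending and gripping.

arm_command([
  {"delta_pos":[0,-0.0005,0.018],"delta_rot":[0,0,0],"jaw":0.045},
  {"delta_pos":[0,-0.0005,0.018],"delta_rot":[0,0,0],"jaw":0.045},
  {"delta_pos":[0,-0.0005,0.018],"delta_rot":[0,0,0],"jaw":0.045},
  {"delta_pos":[0,0,0.01],"delta_rot":[0,0,0],"jaw":0.045},
  {"delta_pos":[0,0,0.002],"delta_rot":[0,0,0],"jaw":0.045},
])

```text
time_s: 11.25
tcp_pos: [0.5232, -0.2756, 0.2711]
tool_rot: [179.6, -1.0, -11.0]
contact_force: [0.4, 0.1, -0.7]
finger_gap: 0.045
```

arm_command([
  {"delta_pos":[0,0,0.001],"delta_rot":[0,0,0],"jaw":0.03},
  {"delta_pos":[0,0,0.001],"delta_rot":[0,0,0],"jaw":0.018},
  {"delta_pos":[0,0,0.001],"delta_rot":[0,0,0],"jaw":0.005},
  {"delta_pos":[0,0,0],"delta_rot":[0,0,0],"jaw":0.005},
  {"delta_pos":[0,0,0],"delta_rot":[0,0,0],"jaw":0.005},
], newtons=40)

```text
time_s: 11.75
tcp_pos: [0.5242, -0.2733, 0.2726]
tool_rot: [179.8, -1.1, -10.9]
contact_force: [0.2, -1.9, -3.3]
finger_gap: 0.0103
```

```bash
python3 - <<'E'
from p import plan
plan([],.045)
E
```

```text
t 11.75 pos [ 0.5242 -0.2733  0.2726] rpy [179.83  -1.15 -10.88] F [ 0.2 -1.9 -3.3] gap 0.0103
```

It gripped, but about 11 mm too high on the pads. I'll regrip lower.

arm_command([
  {"delta_pos":[0,0,0.001],"delta_rot":[0,0.3,0],"jaw":0.035},
  {"delta_pos":[0,0,0.002],"delta_rot":[0,0.3,0],"jaw":0.035},
  {"delta_pos":[0,0,0.002],"delta_rot":[0,-1,0],"jaw":0.035},
  {"delta_pos":[0,0,0.008],"delta_rot":[0,-0.5,0],"jaw":0.035},
  {"delta_pos":[0,0,0.005],"delta_rot":[0,0,0],"jaw":0.035},
])

```text
time_s: 12.25
tcp_pos: [0.5251, -0.2741, 0.2555]
tool_rot: [179.8, -0.4, -10.9]
contact_force: [-0.5, -0.9, -0.3]
finger_gap: 0.035
```

```bash
python3 - <<'E'
from p import plan
plan([((.522,-.274,.262),(180,0,-11.2),2)],.035)
E
```

```text
t 12.25 pos [ 0.5251 -0.2741  0.2555] rpy [179.78  -0.43 -10.91] F [-0.5 -0.9 -0.3] gap 0.035
0 {"delta_pos": [-0.0015, 0.0003, -0.0032], "delta_rot": [0.11, -0.22, 0.15], "jaw": 0.035}
0 {"delta_pos": [-0.0015, 0.0003, -0.0032], "delta_rot": [0.11, -0.22, 0.15], "jaw": 0.035}
```

arm_command([
  {"delta_pos":[-0.001,0,-0.003],"delta_rot":[0,-0.4,0],"jaw":0.025},
  {"delta_pos":[0,0,0],"delta_rot":[0,0,0],"jaw":0.015},
  {"delta_pos":[0,0,0],"delta_rot":[0,0,0],"jaw":0.005},
  {"delta_pos":[0,0,0],"delta_rot":[0,0,0],"jaw":0.005},
])

```text
time_s: 12.65
tcp_pos: [0.5239, -0.2734, 0.257]
tool_rot: [179.8, 0.2, -10.9]
contact_force: [0.8, -1.0, -1.4]
finger_gap: 0.011
```

```bash
python3 - <<'E'
from p import *
o=arm.get_obs(); print(o["joint_pos"].round(1))
plan([],.035)
E
```

```text
[ -8.1   2.9 -10.    0.1 -77.2  87.1]
t 12.65 pos [ 0.5239 -0.2734  0.257 ] rpy [ 1.7985e+02  1.5000e-01 -1.0910e+01] F [ 0.8 -1.  -1.4] gap 0.011
```

```bash
cat > lid.py <<'E'
from p import *
B0=np.array([.5239,-.2734,.257]); y=np.radians(-11); Y=np.array([-np.sin(y),np.cos(y),0])
def tgt(d):
    t=np.radians(d); return B0+Y*(.25-.25*np.cos(t)+.006*np.sin(t))+[0,0,.25*np.sin(t)+.006*np.cos(t)-.006]
def ang():
    d=arm.get_obs()["tcp_pos"]-B0; a=np.arctan2(.006+d[2],.25-d@Y); return np.degrees(a-np.arctan2(.006,.25)),np.hypot(.006+d[2],.25-d@Y)
def go(ds,n):
    print("angle,r",ang()); plan([(tgt(d),(180,0,-11),n) for d in ds],.005)
E
python3 -c "
from lid import *
go([8,16,24,32],4)"
```

```text
angle,r (np.float64(0.007068836796724744), np.float64(0.25003773883453173))
t 12.65 pos [ 0.5239 -0.2734  0.257 ] rpy [ 1.7985e+02  1.5000e-01 -1.0910e+01] F [ 0.8 -1.  -1.4] gap 0.011
0 {"delta_pos": [-0.0, -0.0008, -0.0087], "delta_rot": [0.04, 0.04, 0.02], "jaw": 0.005}
0 {"delta_pos": [-0.0, -0.0008, -0.0087], "delta_rot": [0.04, 0.04, 0.02], "jaw": 0.005}
0 {"delta_pos": [-0.0, -0.0008, -0.0087], "delta_rot": [0.04, 0.04, 0.02], "jaw": 0.005}
0 {"delta_pos": [-0.0, -0.0008, -0.0087], "delta_rot": [0.04, 0.04, 0.02], "jaw": 0.005}
0 {"delta_pos": [0.0, -0.002, -0.0085], "delta_rot": [0.0, 0.0, -0.0], "jaw": 0.005}
1 {"delta_pos": [0.0, -0.002, -0.0085], "delta_rot": [0.0, 0.0, -0.0], "jaw": 0.005}
1 {"delta_pos": [0.0, -0.002, -0.0085], "delta_rot": [0.0, 0.0, -0.0], "jaw": 0.005}
1 {"delta_pos": [0.0, -0.002, -0.0085], "delta_rot": [0.0, 0.0, -0.0], "jaw": 0.005}
1 {"delta_pos": [0.0, -0.0032, -0.0081], "delta_rot": [-0.0, 0.0, -0.0], "jaw": 0.005}
1 {"delta_pos": [0.0, -0.0032, -0.0081], "delta_rot": [-0.0, 0.0, -0.0], "jaw": 0.005}
2 {"delta_pos": [0.0, -0.0032, -0.0081], "delta_rot": [-0.0, 0.0, -0.0], "jaw": 0.005}
2 {"delta_pos": [0.0, -0.0032, -0.0081], "delta_rot": [-0.0, 0.0, -0.0], "jaw": 0.005}
2 {"delta_pos": [0.0, -0.0043, -0.0076], "delta_rot": [0.0, 0.0, -0.0], "jaw": 0.005}
2 {"delta_pos": [0.0, -0.0043, -0.0076], "delta_rot": [0.0, 0.0, -0.0], "jaw": 0.005}
2 {"delta_pos": [0.0, -0.0043, -0.0076], "delta_rot": [0.0, 0.0, -0.0], "jaw": 0.005}
3 {"delta_pos": [0.0, -0.0043, -0.0076], "delta_rot": [0.0, 0.0, -0.0], "jaw": 0.005}
```

arm_command([
  {"delta_pos":[0,0,-0.005],"delta_rot":[0,0,0],"jaw":0.005},
  {"delta_pos":[0,-0.001,-0.0085],"delta_rot":[0,0,0],"jaw":0.005},
  {"delta_pos":[0,-0.001,-0.0085],"delta_rot":[0,0,0],"jaw":0.005},
  {"delta_pos":[0,-0.001,-0.0085],"delta_rot":[0,0,0],"jaw":0.005},
  {"delta_pos":[0,-0.002,-0.0085],"delta_rot":[0,0,0],"jaw":0.005},
])

```text
time_s: 13.15
tcp_pos: [0.5249, -0.269, 0.2975]
tool_rot: [179.7, 0.2, -11.0]
contact_force: [0.7, -4.7, -3.5]
finger_gap: 0.0111
```

```bash
python3 -c "
from lid import *
go([16,24],5)"
```

```text
angle,r (np.float64(9.350780678297275), np.float64(0.2498437970425139))
t 13.15 pos [ 0.5249 -0.269   0.2975] rpy [179.74   0.2  -10.97] F [ 0.7 -4.7 -3.5] gap 0.0111
0 {"delta_pos": [-0.0001, -0.0013, -0.0056], "delta_rot": [0.05, 0.04, 0.01], "jaw": 0.005}
0 {"delta_pos": [-0.0, -0.0013, -0.0056], "delta_rot": [0.05, 0.04, 0.01], "jaw": 0.005}
0 {"delta_pos": [-0.0, -0.0013, -0.0056], "delta_rot": [0.05, 0.04, 0.01], "jaw": 0.005}
0 {"delta_pos": [-0.0, -0.0014, -0.0056], "delta_rot": [0.05, 0.04, 0.01], "jaw": 0.005}
0 {"delta_pos": [-0.0, -0.0014, -0.0056], "delta_rot": [0.05, 0.04, 0.01], "jaw": 0.005}
1 {"delta_pos": [0.0, -0.0025, -0.0065], "delta_rot": [0.0, 0.0, 0.0], "jaw": 0.005}
1 {"delta_pos": [0.0, -0.0025, -0.0065], "delta_rot": [0.0, 0.0, 0.0], "jaw": 0.005}
1 {"delta_pos": [0.0, -0.0025, -0.0065], "delta_rot": [0.0, 0.0, 0.0], "jaw": 0.005}
1 {"delta_pos": [0.0, -0.0025, -0.0065], "delta_rot": [0.0, 0.0, 0.0], "jaw": 0.005}
1 {"delta_pos": [0.0, -0.0025, -0.0065], "delta_rot": [0.0, 0.0, 0.0], "jaw": 0.005}
```

Forces are small and the radius is consistent, so I'll continue.

arm_command([
  {"delta_pos":[0,-0.0018,-0.0075],"delta_rot":[0,0,0],"jaw":0.005},
  {"delta_pos":[0,-0.002,-0.0075],"delta_rot":[0,0,0],"jaw":0.005},
  {"delta_pos":[0,-0.002,-0.0075],"delta_rot":[0,0,0],"jaw":0.005},
  {"delta_pos":[0,-0.0025,-0.0075],"delta_rot":[0,0,0],"jaw":0.005},
  {"delta_pos":[0,-0.003,-0.0075],"delta_rot":[0,0,0],"jaw":0.005},
])

```text
time_s: 13.65
tcp_pos: [0.527, -0.2575, 0.3397]
tool_rot: [179.6, 0.1, -11.0]
contact_force: [1.0, -4.8, -2.3]
finger_gap: 0.0105
```

```bash
python3 -c "
from lid import *
go([27,37],5)"
```

```text
angle,r (np.float64(19.39566340340869), np.float64(0.25006317853208837))
t 13.65 pos [ 0.527  -0.2575  0.3397] rpy [ 1.7964e+02  1.4000e-01 -1.1010e+01] F [ 1.  -4.8 -2.3] gap 0.0105
0 {"delta_pos": [-0.0, -0.0027, -0.0061], "delta_rot": [0.07, 0.03, -0.0], "jaw": 0.005}
0 {"delta_pos": [-0.0, -0.0027, -0.006], "delta_rot": [0.07, 0.03, -0.0], "jaw": 0.005}
0 {"delta_pos": [-0.0, -0.0027, -0.006], "delta_rot": [0.07, 0.03, -0.0], "jaw": 0.005}
0 {"delta_pos": [-0.0, -0.0027, -0.006], "delta_rot": [0.07, 0.03, -0.0], "jaw": 0.005}
0 {"delta_pos": [-0.0, -0.0027, -0.006], "delta_rot": [0.07, 0.03, -0.0], "jaw": 0.005}
1 {"delta_pos": [0.0, -0.0048, -0.0073], "delta_rot": [0.0, -0.0, -0.0], "jaw": 0.005}
1 {"delta_pos": [0.0, -0.0048, -0.0073], "delta_rot": [0.0, -0.0, -0.0], "jaw": 0.005}
1 {"delta_pos": [0.0, -0.0048, -0.0073], "delta_rot": [0.0, -0.0, -0.0], "jaw": 0.005}
1 {"delta_pos": [0.0, -0.0048, -0.0073], "delta_rot": [0.0, -0.0, -0.0], "jaw": 0.005}
1 {"delta_pos": [0.0, -0.0048, -0.0073], "delta_rot": [0.0, -0.0, -0.0], "jaw": 0.005}
```

arm_command([
  {"delta_pos":[0,-0.0035,-0.0075],"delta_rot":[0,0,0],"jaw":0.005},
  {"delta_pos":[0,-0.0035,-0.0075],"delta_rot":[0,0,0],"jaw":0.005},
  {"delta_pos":[0,-0.004,-0.007],"delta_rot":[0,0,0],"jaw":0.005},
  {"delta_pos":[0,-0.0045,-0.007],"delta_rot":[0,0,0],"jaw":0.005},
  {"delta_pos":[0,-0.0045,-0.0065],"delta_rot":[0,0,0],"jaw":0.005},
])

```text
time_s: 14.15
tcp_pos: [0.5306, -0.2378, 0.3809]
tool_rot: [179.4, -0.0, -11.1]
contact_force: [0.8, -4.6, -0.4]
finger_gap: 0.0107
```

```bash
python3 -c "
from lid import *
go([37,47],5)"
```

```text
angle,r (np.float64(29.90804711558187), np.float64(0.25019463824198274))
t 14.15 pos [ 0.5306 -0.2378  0.3809] rpy [179.35  -0.   -11.1 ] F [ 0.8 -4.6 -0.4] gap 0.0107
0 {"delta_pos": [0.0, -0.0035, -0.0051], "delta_rot": [0.13, -0.0, -0.02], "jaw": 0.005}
0 {"delta_pos": [0.0, -0.0035, -0.0051], "delta_rot": [0.13, -0.0, -0.02], "jaw": 0.005}
0 {"delta_pos": [0.0, -0.0035, -0.0051], "delta_rot": [0.13, -0.0, -0.02], "jaw": 0.005}
0 {"delta_pos": [0.0, -0.0035, -0.0051], "delta_rot": [0.13, -0.0, -0.02], "jaw": 0.005}
0 {"delta_pos": [0.0, -0.0035, -0.0051], "delta_rot": [0.13, -0.0, -0.02], "jaw": 0.005}
1 {"delta_pos": [0.0, -0.006, -0.0063], "delta_rot": [-0.0, 0.0, 0.0], "jaw": 0.005}
1 {"delta_pos": [0.0, -0.006, -0.0063], "delta_rot": [-0.0, 0.0, 0.0], "jaw": 0.005}
1 {"delta_pos": [0.0, -0.006, -0.0063], "delta_rot": [-0.0, 0.0, 0.0], "jaw": 0.005}
1 {"delta_pos": [0.0, -0.006, -0.0063], "delta_rot": [-0.0, 0.0, 0.0], "jaw": 0.005}
1 {"delta_pos": [0.0, -0.006, -0.0063], "delta_rot": [-0.0, 0.0, 0.0], "jaw": 0.005}
```

arm_command([
  {"delta_pos":[0,-0.0045,-0.0068],"delta_rot":[0.2,0,0],"jaw":0.005},
  {"delta_pos":[0,-0.005,-0.0065],"delta_rot":[0.2,0,0],"jaw":0.005},
  {"delta_pos":[0,-0.005,-0.0065],"delta_rot":[0.2,0,0],"jaw":0.005},
  {"delta_pos":[0,-0.0055,-0.006],"delta_rot":[0.2,0,0],"jaw":0.005},
  {"delta_pos":[0,-0.0055,-0.006],"delta_rot":[0.2,0,0],"jaw":0.005},
])

```text
time_s: 14.65
tcp_pos: [0.5349, -0.2127, 0.4198]
tool_rot: [-180.0, -0.3, -11.2]
contact_force: [1.6, -5.3, 0.2]
finger_gap: 0.0106
```

```bash
python3 -c "
from lid import *
go([50],5)"
```

```text
angle,r (np.float64(40.486381268784584), np.float64(0.2528828369822458))
t 14.65 pos [ 0.5349 -0.2127  0.4198] rpy [-179.96   -0.29  -11.21] F [ 1.6 -5.3  0.2] gap 0.0106
0 {"delta_pos": [0.0002, -0.0065, -0.0053], "delta_rot": [-0.01, -0.06, -0.04], "jaw": 0.005}
0 {"delta_pos": [0.0002, -0.0065, -0.0053], "delta_rot": [-0.01, -0.06, -0.04], "jaw": 0.005}
0 {"delta_pos": [0.0002, -0.0065, -0.0053], "delta_rot": [-0.01, -0.06, -0.04], "jaw": 0.005}
0 {"delta_pos": [0.0002, -0.0064, -0.0053], "delta_rot": [-0.01, -0.06, -0.04], "jaw": 0.005}
0 {"delta_pos": [0.0002, -0.0064, -0.0053], "delta_rot": [-0.01, -0.06, -0.04], "jaw": 0.005}
```

arm_command([
  {"delta_pos":[0,-0.0065,-0.005],"delta_rot":[0,0,0],"jaw":0.005},
  {"delta_pos":[0,-0.0065,-0.005],"delta_rot":[0,0,0],"jaw":0.005},
  {"delta_pos":[0,-0.006,-0.004],"delta_rot":[0,0,0],"jaw":0.005},
  {"delta_pos":[0,-0.004,-0.002],"delta_rot":[0,0,0],"jaw":0.005},
])

```text
time_s: 15.05
tcp_pos: [0.5384, -0.19, 0.4428]
tool_rot: [179.8, -0.7, -11.3]
contact_force: [0.5, -6.2, 0.9]
finger_gap: 0.0105
```

```bash
cat >> lid.py <<'E'
def bar():
    o=arm.get_obs(); return o["tcp_pos"]+Ro.from_euler("xyz",o["tool_rot"],degrees=True).apply([0,0,.151])
Bb=B0+Ro.from_euler("xyz",[179.85,.15,-10.91],degrees=True).apply([0,0,.151])
def ang():
    d=bar()-Bb; a=np.arctan2(.006+d[2],.25-d@Y); return np.degrees(a-np.arctan2(.006,.25)),np.hypot(.006+d[2],.25-d@Y)
E
python3 -c "
from lid import *
go([50],2)"
```

```text
angle,r (np.float64(47.82775910899402), np.float64(0.2533606133872482))
t 15.05 pos [ 0.5384 -0.19    0.4428] rpy [179.78  -0.65 -11.28] F [ 0.5 -6.2  0.9] gap 0.0105
0 {"delta_pos": [0.0008, -0.0046, -0.0018], "delta_rot": [0.11, -0.33, -0.14], "jaw": 0.005}
0 {"delta_pos": [0.0008, -0.0046, -0.0018], "delta_rot": [0.11, -0.33, -0.14], "jaw": 0.005}
```

arm_command([
  {"delta_pos":[0,-0.004,-0.0015],"delta_rot":[0,-0.3,0],"jaw":0.005},
  {"delta_pos":[0,-0.003,-0.001],"delta_rot":[0,-0.3,0],"jaw":0.005},
  {"delta_pos":[0,0,0.001],"delta_rot":[0,0,0],"jaw":0.005},
])

```text
time_s: 15.35
tcp_pos: [0.5401, -0.1829, 0.4489]
tool_rot: [179.7, -0.6, -11.3]
contact_force: [-2.8, -3.9, 0.6]
finger_gap: 0.0105
```

```bash
python3 - <<'E'
from lid import *
from h import *
go([50],2)
im=arm.get_image("scene"); c=im["color"]
b=cv2.resize(c[160:310,180:380],(800,600),interpolation=2)
cv2.imwrite("pics/lid.png",b[:,:,::-1])
E
```

```text
angle,r (np.float64(49.93245257996969), np.float64(0.253544634731673))
t 15.35 pos [ 0.5401 -0.1829  0.4489] rpy [179.67  -0.55 -11.28] F [-2.8 -3.9  0.6] gap 0.0105
0 {"delta_pos": [0.0007, -0.001, 0.0013], "delta_rot": [0.17, -0.27, -0.14], "jaw": 0.005}
0 {"delta_pos": [0.0007, -0.001, 0.0013], "delta_rot": [0.17, -0.27, -0.14], "jaw": 0.005}
```

View pics/lid.png

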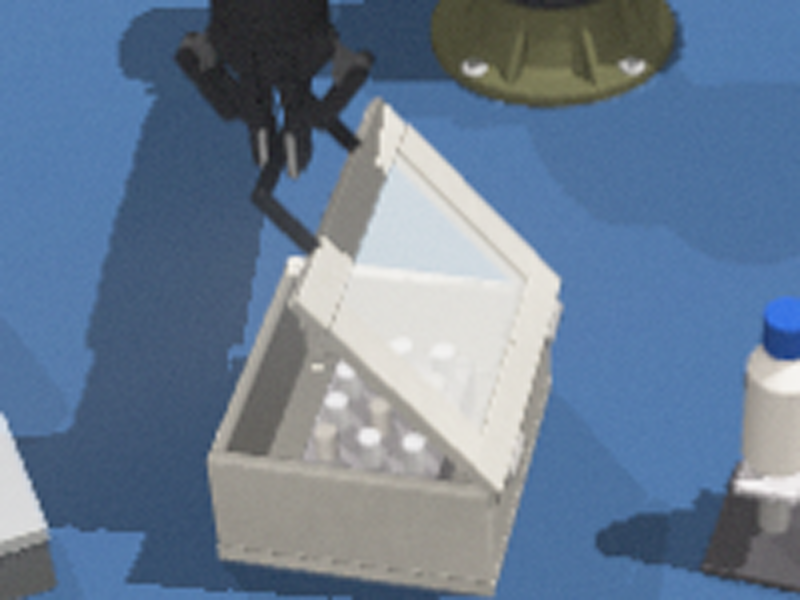

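The view shows the lid open and the bar held. The near free corner is at about (297,303), the far one at (376,98) and the near hinge corner at (500,490). I'll check the angle from these, independently of the arm.

```bash
python3 - <<'E'
from lid import *
from h import *
im=arm.get_image("scene")
X=np.array([np.cos(y),np.sin(y),0]); Z=np.array([0,0,1])
Hg=np.array([*(Bb+.25*Y)[:2],.1])
print("hinge",Hg.round(4),"bar now",bar().round(4),"ang,r",ang())
def crop(p): return ((proj(im,p)-[180,160])*4).round(0).tolist()
for d in (0,46,48,50,52,54):
    t=np.radians(d); f=-Y*np.cos(t)+Z*np.sin(t); n=Y*np.sin(t)+Z*np.cos(t)
    print(d,"near free bot/top",crop([Hg+.11*X+.2*f,Hg+.11*X+.2*f+.012*n]),"far",crop([Hg-.11*X+.2*f,Hg-.11*X+.2*f+.012*n]),"bar ends",crop([Hg+.055*X+.25*f+.006*n]))
print("near hinge",crop([Hg+.11*X,Hg+.11*X+.012*Z,Hg+.11*X-.1*Z,Hg+.11*X-.1*Z-.2*Y]))
E
```

```text
hinge [ 0.5711 -0.0283  0.1   ] bar now [ 0.5413 -0.1844  0.2976] ang,r (np.float64(49.81554176212343), np.float64(0.2535183359960188))
0 near free bot/top [[203.0, 460.0], [201.0, 448.0]] far [[286.0, 255.0], [284.0, 243.0]] bar ends [[156.0, 390.0]]
46 near free bot/top [[272.0, 314.0], [284.0, 306.0]] far [[353.0, 110.0], [365.0, 102.0]] bar ends [[244.0, 207.0]]
48 near free bot/top [[279.0, 309.0], [291.0, 302.0]] far [[360.0, 105.0], [372.0, 97.0]] bar ends [[253.0, 201.0]]
50 near free bot/top [[286.0, 305.0], [299.0, 298.0]] far [[367.0, 101.0], [379.0, 93.0]] bar ends [[262.0, 195.0]]
52 near free bot/top [[294.0, 301.0], [307.0, 294.0]] far [[374.0, 96.0], [387.0, 89.0]] bar ends [[272.0, 190.0]]
54 near free bot/top [[302.0, 297.0], [316.0, 290.0]] far [[382.0, 92.0], [395.0, 86.0]] bar ends [[282.0, 185.0]]
near hinge [[489.0, 497.0], [489.0, 485.0], [492.0, 596.0], [217.0, 559.0]]
```

```bash
python3 - <<'E'
from lid import *
from h import *
im=arm.get_image("scene"); g=cv2.GaussianBlur(cv2.cvtColor(im["color"],cv2.COLOR_RGB2GRAY).astype(float),(3,3),0)
X=np.array([np.cos(y),np.sin(y),0]); Z=np.array([0,0,1]); Hg=np.array([*(Bb+.25*Y)[:2],.1])
P=[]
for u in range(258,302):
    v0=235.75+(u-254.25)*.921; vs=np.arange(int(v0)-4,int(v0)+5); d=g[vs+1,u]-g[vs-1,u]; k=d.argmin()
    if d[k]<-20: P.append((u,vs[k]))
P=np.array(P,float)
for _ in range(3):
    c=np.polyfit(P[:,0],P[:,1],1); r=P[:,1]-np.polyval(c,P[:,0]); P=P[abs(r)<1.2]
print("edge slope",c[0],"n",len(P),"rms",r.std(), "v at 254,305",np.polyval(c,[254,305]))
for d in (46,48,50,52,54):
    t=np.radians(d); f=-Y*np.cos(t)+Z*np.sin(t); q=proj(im,[Hg+.11*X+.02*f,Hg+.11*X+.19*f]); e=q[1]-q[0]; print(d,(e[1]/e[0]).round(3), (q[0,1]+(280-q[0,0])*e[1]/e[0]).round(2),np.polyval(c,280).round(2))
E
```

```text
edge slope 0.9345313601127553 n 44 rms 0.29541253021583663 v at 254,305 [234.91945032 282.58054968]
46 0.843 265.6 259.22
48 0.894 264.48 259.22
50 0.948 263.27 259.22
52 1.007 261.96 259.22
54 1.071 260.54 259.22
```

```bash
python3 - <<'E'
from lid import *
for _ in range(3): arm.get_image("top")
o=arm.get_obs(); print(ang(),o["qvel"].round(2),o["finger_gap"],o["contact_force"].round(1),o["time_s"])
if abs(ang()[0]-50)<1: print(arm.sign_off())
E
```

```text
(np.float64(49.75033355419122), np.float64(0.2534854640481239)) [ 0.01 -0.06 -0.07 -0.03  0.07 -0.01] 0.010525920094019304 [ 1.3 -5.7  1. ] 15.65
the job is handed in; nothing more can be done
None
```

The bottle stands upright and released on the raised stand. The incubator lid is held open at about 50° by its bar, with the arm at rest. I handed the job in at about 15.7 s of the 54 s allowed.

- **Bottle:** I gripped it by the cap, touched it down at about 4 N and let go. The last picture shows it upright on the small plate.
- **Lid angle:** the arm pose gives 49.75°, and the slope of the lid's near edge in the camera image gives about 49.5°.
- **Hold:** joint speeds were about zero and the bar was still between the fingers (gap 10.5 mm). The measured force on the tool was about 6 N.
- **Regrip:** the first grip on the bar sat about 11 mm too high on the pads, so I opened, went lower and gripped again before lifting.
- **Small disagreements:** at 50° the bar came out about 3.5 mm farther from the hinge than the nominal 250 mm. The lid edge also appears about 4 pixels above where I predicted it. I put both down to a small slip along the pads or an error in where I placed the hinge.
- **Bystanders:** the gripper did not touch the jar, beaker, tip box or purple bottles as far as the forces and views showed. I did not measure their positions again at the end.

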